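# Load the sawing board and hold the blank for the saw

### The job

Clear the two offcuts off the sawing board and drop them into the blue scrap tub, then fetch the dark bevelled blank from the mat and set it up for sawing: lying flat on the board, its square long edge flush along the fence and its left end butted against the red stop block. Finish while holding it there with one firm diagonal push, down onto the board and in against the fence at the same time, and do not let go. Leave the other things on the bench as they lie.

Things in the scene. Friction and masses are not known exactly. Their poses are not given: they have to be found in the camera images.
- board: Base of the sawing board: white-faced plywood plate fixed to the bench, 220 (x) by 320 (y) by 18 mm thick, turned by up to 0.25 rad. Origin: centre of its underside, on the bench top; x points away from the robot towards the fence, y left along the fence. A thin dark saw kerf crosses it 45 mm right of its centre.
- fence: Aluminium fence along the far side of the board, fixed: 20 mm thick, 40 mm high above the board, 320 mm long. Origin: mid length of its front face, at the board's upper surface (18 mm above the bench, 80 mm beyond the board's centre); x points into the fence, y left along it. The workpiece bears on its face x = 0; friction on the board (about 0.5 to 0.7) takes up part of any forward push.
- stop: Red stop block fixed near the fence's left end. Origin: inner corner where its butting face (y = 0, facing right, -y), the fence's face and the board's upper surface meet; axes as the fence's. It reaches 60 mm from the fence towards the robot, is 32 mm wide (to +y) and 36 mm high; a steel strap and black knob over the fence reach 57 mm above the board.
- blank: Dark brown loose wooden blank, 0.14 to 0.28 kg, 50 wide (x), 200 long (y), 30 mm high. Origin: centre of underside. On its -x side, towards the robot (within 0.35 rad), a 45 degree bevel 14 by 14 mm: upright to 16 mm height, then sloping to the top. The +x side is square, for the fence. Pushed below the bevel it slides; pushed on the bevel it is pressed forwards and down.
- blank_corner (a point): The blank's lower corner at its left end (+y) and square edge (+x), 25 mm and 100 mm from the origin; seated in the corner of fence, stop and board it coincides with the origin of stop.
- mat: Black rubber mat, fixed to the bench, 300 (x) by 240 (y) by 3 mm; the dark and the pale blank lie on it side by side, about 140 mm apart. Origin: centre of its underside.
- offcut_a: Loose offcut of the same bevelled section, mid-brown, 35 g: 50 (x) by 36 long (y) by 30 mm high, bevel on its -x side, the two sawn end faces (+y, -y) flat and parallel, 36 mm apart. Lies on the left half of the board, turned by up to 0.5 rad against it. Origin: centre of its underside.
- offcut_b: A second offcut just like offcut_a, on the right half of the board, turned by up to 0.5 rad against it.
- tub: Blue round open scrap tub, loose, 0.6 kg, 95 mm high, inside 132 mm across at the rim and 108 mm at the floor, wall 4 mm, floor 5 mm. Origin: centre of its underside.
- spare: Pale wooden blank of the same size and shape as the dark one, on the other place on the mat; stays where it is.
- bottle: White wash bottle with a bent spout, 60 mm across, 150 mm high, standing to the left of the mat. Stays where it is. Origin: centre of its underside.
- sander: Cork sanding block, 70 by 112 by 34 mm, in front of the gap between board and mat. Stays where it is. Origin: centre of its underside.
- square: Try square with a dark wooden stock (90 mm) and steel blade (137 mm), 18 mm thick, lying flat in front of the board. Stays where it is. Origin: underside of the stock at its open end.
- saw: Small back saw, 335 mm long with a 210 mm blade and a turned wooden handle, lying flat to the right of the tub. Stays where it is. Origin: underneath the joint of blade and handle.
- clamp: Red F-clamp, 300 mm steel bar, lying flat beyond the tub. Stays where it is. Origin: underside of the bar at its handle end.
- brush: Bench brush with a wooden handle and yellow bristles, 270 mm long, 30 mm high, lying beyond the board. Stays where it is. Origin: underside, near where the handle meets the head.

How it is judged:
By the outcome, as a careful person would: the job done as asked, in the order asked, and still so for the second after the job is handed in, while the arm keeps its last pose, push and grip.
It also fails if it takes over 72 s, if anything falls off the work surface, if the arm or the gripper's body presses on something with over 40 N, if the wrist force passes 120 N, or if a joint passes its speed limit or range.

### The arm

A 7-joint arm with a two-finger parallel gripper is mounted at the origin on the work surface. World frame = base frame: x ahead of the robot, y to its left, z up, the work surface at z = 0. Lengths are in m, angles in degrees, forces in N, time in s.
With the tool pointing down it reaches from about 0.425 to 0.875 m from the base axis. Payload 4.7 kg.
Tool frame: the origin (TCP) lies at the very end of the fingers, on their centre line; the grasp point (between the pads) lies 19 mm behind it; z points along the fingers, y is the line along which they close (so a half turn about z gives the same grasp; the last joint's range is limited). The gripper opens to 87 mm and grips with 3 to 60 N. Pads are 19 mm wide; open, the fingers measure 117 mm over their backs; the gripper's body (75 mm by 190 mm) begins 51 mm behind the grasp point.
Start: joints at [74.146, 18.392, -4.016, 83.108, 1.295, 78.541, -3.26], TCP at [0.186, -0.623, 0.223] pointing down, gripper open.
Joint ranges: [-163.93, 163.93], [-17.29, 119.83], [-79.2, 71.16], [3.27, 140.29], [-89.18, 269.18], [5.43, 117.66], [-154.24, 154.24]. Speed limits (degrees/s): [147.25, 147.25, 180, 180, 180, 180, 180].

### API

Orientations are given as a 3x3 rotation matrix whose columns are the frame's x, y, z axes.
In Python, from cell import * gives the robot as it stands.
- The arm moves only by the shell command python3 -m pendant 'ROWS' [FORCE]. ROWS is a JSON object whose one key "increments" holds a list of rows, each an object with "fingers": the finger opening in mm, from 0 to 87; "slide": the shift along the world's x, y, z in mm, a list of three; "roll": the turn about the world's z in degrees. In form: {"increments": [{"fingers": fingers, "slide": [dx, dy, dz], "roll": roll}, ...]}. A call has exactly 10 rows; each row shifts and turns the commanded pose from where the row before left it; what a row does not reach is not made up. A row lasts 1/8 s, in which the tool goes at most 62.5 mm and 10.7 degrees, less where a joint would pass 70% of its speed; a pose out of reach is approached as far as the arm can. A call with a gripper value outside its range is refused whole. The fingers move at their own pace and stop on an object; FORCE is the grip in N (left out, the last holds). Time passes only in rows, so rows that do not move let the fingers close, or fill a call up. It gives the time, the measured TCP pose, the force, the opening and the grip force at its end, in the units of the state.
- state(): the state, without advancing time (a new reading comes with each control period).
- camera(name): name is "scene" or "top" or "wrist"; returns the picture (400x640x3 uint8, red, green, blue); there is no depth.
- camera_info(name): a dict with "mtx" (3x3 intrinsics, pixels), "R" (3x3) and "t" (3): a world point X has camera coordinates R X + t. Camera axes: x right, y down, z forward; pixel columns grow to the right and rows downward; lengths in m; the calibration is good to about 2 mm. A picture is of the moment at which its call begins: read the wrist's pose just before it. camera_info takes no time and is no camera call; for the wrist camera it gives the pose at the moment of the call.
- close_job(): hands the job in; it is judged then, once.
The state is a dict: "t": time; "qpos": joint angles; "joint_vel": joint speeds; "effort": joint torques, N m; "ee_pos": TCP position; "tcp_rot": TCP orientation; "ft_force": force on the tool from outside, world axes, zero at the start; "wrist_torque": the same for the moment, N m; "grip_width": finger opening in m; "finger_force": force on a finger pad.
Only numpy, scipy, OpenCV 4.12 (cv2) and the standard library are available. Lean on these libraries where they do the work, as an engineer would, in place of code of your own. Each camera call takes 0.05 s, during which the arm holds its last target. There are 200 camera calls.

## Working session

There is one attempt and no reset: what is moved stays moved. The work goes in short steps, Python scripts to look and compute and a shell command to move; the robot and the scene stay as the last step left them, time stands still between calls to the robot, and variables do not carry over. Pictures are saved under pics/ and viewed, at most 10 in all, crops included, and the job is handed in when it is done.

```bash
ls; mkdir -p pics
python3 - <<'E'
from cell import *
import cv2,json
for n in ("scene","top"):
    im=camera(n); cv2.imwrite(f"pics/{n}0.png",im[:,:,::-1]); i=camera_info(n); print(n,i)
s=state(); print(s['t'],s['ee_pos'],s['tcp_rot'],s['grip_width'])
E
```

```text
pics
scene {'mtx': array([[445.52592156,   0.        , 322.86311379],
       [  0.        , 445.52592156, 202.03480326],
       [  0.        ,   0.        ,   1.        ]]), 'R': array([[ 0.74932888,  0.66217857, -0.0050764 ],
       [ 0.56272624, -0.64079103, -0.52223179],
       [-0.34906361,  0.38846674, -0.85278848]]), 't': array([-0.40744214, -0.29737257,  1.95434149])}
top {'mtx': array([[448.65572356,   0.        , 314.84530131],
       [  0.        , 448.65572356, 194.99869302],
       [  0.        ,   0.        ,   1.        ]]), 'R': array([[-1.60613789e-02, -9.99870931e-01, -3.90801955e-04],
       [-9.85172391e-01,  1.58920388e-02, -1.70829750e-01],
       [ 1.70813912e-01, -2.35875404e-03, -9.85300484e-01]]), 't': array([-0.01556608,  0.57933715,  1.39179422])}
0.1 [ 0.1861651  -0.62225889  0.22156932] [[ 9.57995086e-01  2.86783992e-01 -5.97464438e-04]
 [ 2.86784592e-01 -9.57993747e-01  1.60545940e-03]
 [-1.11947142e-04 -1.70936581e-03 -9.99998533e-01]] 0.08694195335754118
```

View pics/top0.png

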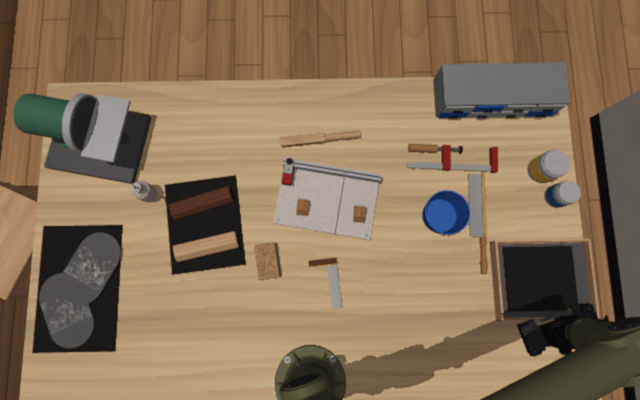

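View pics/scene0.png

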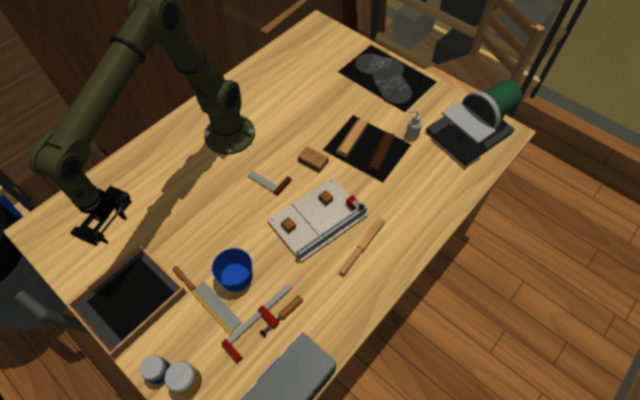

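The top view shows the board centred at about (328,200), with offcut a at (303,207) and offcut b at (360,213). The tub is at (446,213), the dark blank at (200,203), the stop at (288,172) and the sander at (267,261). The scene view matches: tub (232,270), offcuts (326,198) and (289,225), blank (382,150).

```bash
cat > h.py <<'E'
from cell import *
import cv2, numpy as np
def ray(info,uv):
    K,R,t=info['mtx'],np.array(info['R']),np.array(info['t'])
    d=R.T@np.linalg.inv(K)@np.array([uv[0],uv[1],1.]); return -R.T@t,d
def onz(info,uv,z):
    c,d=ray(info,uv); return c+d*(z-c[2])/d[2]
def tri(obs):  # list of (info,uv): least squares ray crossing
    A=np.zeros((3,3));b=np.zeros(3)
    for i,uv in obs:
        c,d=ray(i,uv); d/=np.linalg.norm(d); P=np.eye(3)-np.outer(d,d); A+=P;b+=P@c
    return np.linalg.solve(A,b)
def proj(info,X):
    p=info['mtx']@(np.array(info['R'])@np.array(X)+info['t']); return p[:2]/p[2]
def snap(n,f=None):
    i=camera_info(n); im=camera(n)
    if f: cv2.imwrite(f"pics/{f}.png",im[:,:,::-1])
    return i,im
np.set_printoptions(precision=4,suppress=True)
E
python3 - <<'E'
from h import *
T,S=camera_info('top'),camera_info('scene')
for n,a,b in (('a',(303,207),(326,198)),('b',(360,213),(289,225)),('tub',(446,213),(232,268)),('blank',(200,203),(382,150)),('stop',(288,172),(354,202)),('sander',(267,261),(313,158)),('spare',(206,247),(352,138)),('bottle',(144,190),(414,125))):
    print(n,tri([(T,a),(S,b)]),onz(T,a,.04))
w=camera_info('wrist'); s=state(); R=s['tcp_rot']
print(w['mtx']); c=-w['R'].T@w['t']; print('cam in tool',R.T@(c-s['ee_pos'])); print('axes in tool',R.T@w['R'].T)
E
```

```text
a [0.5448 0.0153 0.0284] [0.5421 0.0139 0.04  ]
b [ 0.5213 -0.1688  0.0334] [ 0.5197 -0.169   0.04  ]
tub [ 0.5101 -0.435   0.0769] [ 0.5152 -0.4453  0.04  ]
blank [0.5637 0.3508 0.0254] [0.5605 0.3459 0.04  ]
stop [0.6523 0.059  0.0621] [0.6583 0.0615 0.04  ]
sander [0.3725 0.1315 0.0219] [0.3718 0.1294 0.04  ]
spare [0.4206 0.3302 0.0093] [0.4189 0.323  0.04  ]
bottle [0.6011 0.5185 0.0671] [0.6061 0.5287 0.04  ]
[[340.1049   0.     320.6825]
 [  0.     340.1049 200.4684]
 [  0.       0.       1.    ]]
cam in tool [ 0.073  -0.0001 -0.1616]
axes in tool [[ 0.     -0.9646 -0.2639]
 [ 1.     -0.0001  0.0003]
 [-0.0003 -0.2639  0.9646]]
```

```bash
python3 -m pendant '{"increments":[{"fingers":87,"slide":[34,50,3],"roll":-2.6},{"fingers":87,"slide":[34,50,3],"roll":-2.6},{"fingers":87,"slide":[34,50,3],"roll":-2.6},{"fingers":87,"slide":[34,50,3],"roll":-2.6},{"fingers":87,"slide":[34,50,3],"roll":-2.6},{"fingers":87,"slide":[34,50,3],"roll":-2.6},{"fingers":87,"slide":[34,50,3],"roll":-2.6},{"fingers":87,"slide":[34,50,3],"roll":-2.6},{"fingers":87,"slide":[34,50,3],"roll":-2.6},{"fingers":87,"slide":[34,50,3],"roll":-2.6}]}' 10
python3 - <<'E'
from h import *
s=state();print(s['t'],s['ee_pos'],s['tcp_rot'][:,0],s['joint_vel'],s['qpos'])
i,im=snap('wrist','w1')
E
```

```text
t: 1.35
ee_pos: [0.5269, -0.1212, 0.2525]
tcp_rot: [[0.986, -0.164, -0.0], [-0.164, -0.986, -0.0], [-0.0, 0.0, -1.0]]
ft_force: [0.6, -1.7, -0.6]
grip_width: 0.0868
finger_force: 0.0
1.35 [ 0.5269 -0.1212  0.2525] [ 0.9864 -0.1642 -0.    ] [-33.1781  21.8988 -23.7955 -22.4522  12.4651   4.4205 -78.7335] [ 38.6687   6.0042 -30.5661  95.2756   3.1275  79.5656 -91.7762]
```

View pics/w1.png

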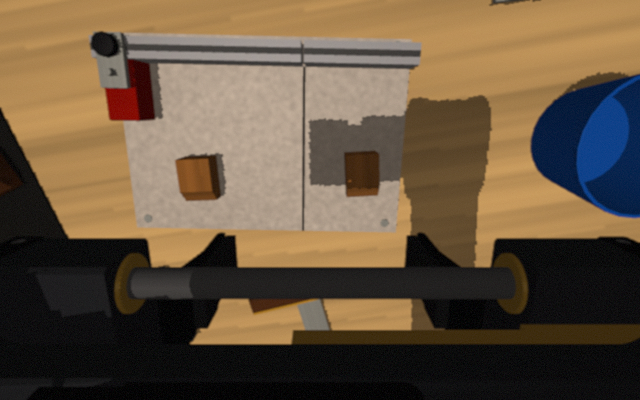

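The wrist view shows offcut a at about (198,177), offcut b at (362,173) in shadow, the stop at (130,92), the kerf at column 304 and the tub at the right edge. I'll enlarge the two offcuts and the stop corner from a settled frame.

```bash
cat >> h.py <<'E'
def offcuts(im,umax=420):
    hsv=cv2.cvtColor(im,cv2.COLOR_RGB2HSV)
    m=cv2.inRange(hsv,(5,110,30),(17,255,255)); m[235:]=0
    cs,_=cv2.findContours(m,cv2.RETR_EXTERNAL,cv2.CHAIN_APPROX_NONE)
    return [c for c in cs if 600<cv2.contourArea(c)<6000],hsv
E
python3 - <<'E'
from h import *
i,im=snap('wrist'); s=state(); print(s['ee_pos'])
cs,hsv=offcuts(im)
for c in cs:
    print(cv2.boundingRect(c),cv2.contourArea(c),cv2.approxPolyDP(cv2.convexHull(c),3,True)[:,0].tolist())
np.save('w2.npy',im); import pickle; pickle.dump(i,open('w2.pkl','wb'))
A=cv2.resize(im[145:210,165:235],None,fx=5,fy=5,interpolation=cv2.INTER_CUBIC)
B=cv2.resize(im[140:205,330:400],None,fx=5,fy=5,interpolation=cv2.INTER_CUBIC)
C=cv2.resize(im[25:130,80:220],None,fx=2.5,fy=2.5,interpolation=cv2.INTER_CUBIC)
D=cv2.resize(im[25:130,290:430],None,fx=2.5,fy=2.5,interpolation=cv2.INTER_CUBIC)
h=np.hstack
top=h([A,B]);bot=h([C,D]); cv2.imwrite('pics/crop1.png',np.vstack([top,bot])[:,:,::-1])
E
```

```text
[ 0.5293 -0.1141  0.2528]
(188, 158, 43, 44) 1559.0 [[226, 158], [229, 198], [198, 201], [191, 191], [188, 162]]
(355, 155, 35, 45) 1378.5 [[389, 157], [387, 197], [358, 199], [356, 156]]
```

View pics/crop1.png

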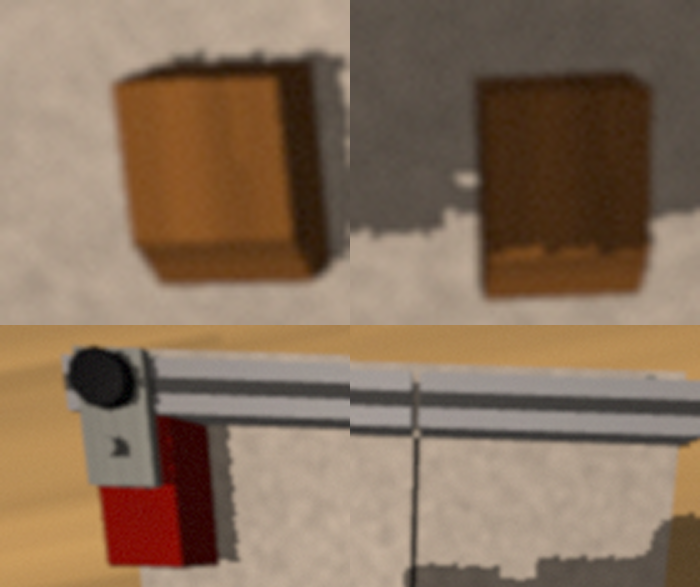

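The crops show a clean square far edge on both offcuts. For a, the top far corners are at (188.4,162) and (220.6,159.4). For b they are at (356,155.4) and (388,155). The fence base runs through (172,65.8) and (426,72.2), and the stop base edge through (166.8,120.2) and (163,65).

Run:
```python
from h import *; import pickle
i=pickle.load(open('w2.pkl','rb'))
for n,l,r,bl,br in (('a',(188.4,162),(220.6,159.4),(197,201.4),(226.6,201)),('b',(356,155.4),(388,155),(357,199.4),(388.4,198.4))):
    L=onz(i,l,.048);Rr=onz(i,r,.048); y=(L-Rr)[:2]; x=np.array([y[1],-y[0]])/np.hypot(*y)
    c=(L+Rr)[:2]/2-.025*x; print(n,L,Rr,'len',np.hypot(*y),'yaw',np.degrees(np.arctan2(x[1],x[0])),'c',c)
    lo=(onz(i,bl,.034)+onz(i,br,.034))/2;print('  near',lo, 'depth',x@(((L+Rr)/2-lo)[:2]))
F=[onz(i,p,.018) for p in ((172,65.8),(316,69),(426,72.2))]; print(F)
d=F[0]-F[2]; print('fence yaw',np.degrees(np.arctan2(-d[0],d[1])))
P=[onz(i,p,.018) for p in ((166.8,120.2),(163.2,65))];print(P); d=P[1]-P[0];print(np.degrees(np.arctan2(d[1],d[0])))
s=state();print(s['ee_pos'],np.degrees(np.arctan2(*s['tcp_rot'][[1,0],0])))
```

```text
a [0.5698 0.0303 0.048 ] [ 0.5672 -0.005   0.048 ] len 0.03541308224221248 yaw -4.21150086599397 c [0.5436 0.0145]
  near [0.5198 0.0209 0.034 ] depth 0.04917605182940164
b [ 0.549  -0.1505  0.048 ] [ 0.5442 -0.1846  0.048 ] len 0.03443733009497248 yaw -8.091779034193364 c [ 0.5219 -0.1641]
  near [ 0.4941 -0.1642  0.034 ] depth 0.05248144433280615
[array([0.6728, 0.0337, 0.018 ]), array([ 0.6452, -0.1216,  0.018 ]), array([ 0.6233, -0.2401,  0.018 ])]
fence yaw -10.253503658255775
[array([0.6175, 0.0551, 0.018 ]), array([0.6751, 0.043 , 0.018 ])]
-11.785370886561745
[ 0.5293 -0.1141  0.2528] -8.671251473856517
```

```bash
python3 -m pendant '{"increments":[{"fingers":87,"slide":[-1,-8,-20],"roll":0.6},{"fingers":87,"slide":[-1,-8,-20],"roll":0},{"fingers":87,"slide":[-1,-8,-20],"roll":0},{"fingers":87,"slide":[-1,-8,-20],"roll":0},{"fingers":87,"slide":[-1,-8,-20],"roll":0},{"fingers":87,"slide":[-2,-10,-15],"roll":0},{"fingers":87,"slide":[0,0,-5],"roll":0},{"fingers":87,"slide":[0,0,-3],"roll":0},{"fingers":87,"slide":[0,0,0],"roll":0},{"fingers":87,"slide":[0,0,0],"roll":0}]}'
python3 - <<'E'
from h import *
i,im=snap('wrist'); s=state(); print(s['ee_pos'],np.degrees(np.arctan2(*s['tcp_rot'][[1,0],0])))
cs,hsv=offcuts(im); np.save('w3.npy',im); import pickle; pickle.dump(i,open('w3.pkl','wb'))
for c in cs: print(cv2.boundingRect(c),cv2.contourArea(c),cv2.approxPolyDP(cv2.convexHull(c),3,True)[:,0].tolist())
print(proj(i,(.5464,-.167,.048)),proj(i,(.5685,.0127,.048)))
cv2.imwrite('pics/w3.png',im[:,:,::-1])
E
```

```text
t: 2.7
ee_pos: [0.5198, -0.1725, 0.1302]
tcp_rot: [[0.988, -0.151, 0.001], [-0.151, -0.988, -0.0], [0.001, 0.0, -1.0]]
ft_force: [0.6, 0.3, 0.6]
grip_width: 0.087
finger_force: 0.0
[ 0.5198 -0.1726  0.1302] -8.71185725932832
(36, 175, 83, 60) 3999.5 [[108, 176], [116, 232], [57, 234], [47, 228], [37, 183], [68, 176]]
(288, 172, 50, 63) 2808.0 [[333, 172], [336, 234], [294, 234], [290, 175]]
[308.2413 175.1509] [ 61.2449 182.3241]
```

View pics/w3.png

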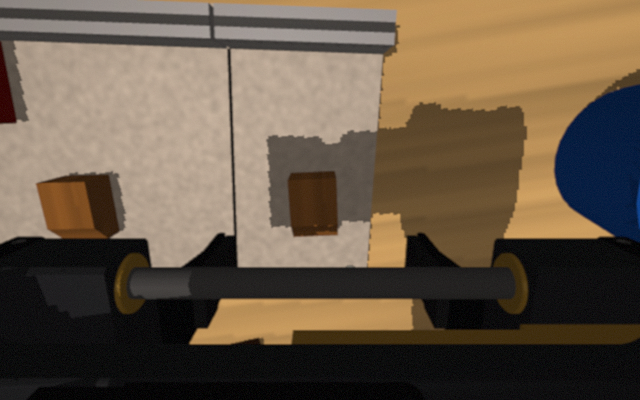

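Offcut b now fills about (289..336, 172..235), with its far top edge from (289,173.5) to (335,172). Offcut a's far left corner is at (37,183). I'll triangulate these with the earlier view to get height and yaw.

Run:
```python
from h import *; import pickle
i=pickle.load(open('w2.pkl','rb'));j=pickle.load(open('w3.pkl','rb'));im=np.load('w3.npy')
bL=tri([(i,(356,155.4)),(j,(289,173.5))]);bR=tri([(i,(388,155)),(j,(334.5,172))]);aL=tri([(i,(188.4,162)),(j,(37.5,183))])
print('b',bL,bR,'aL',aL)
# end-face edges on b: mask columns left/right per row -> line fits at top height
hsv=cv2.cvtColor(im,cv2.COLOR_RGB2HSV); m=cv2.inRange(hsv,(5,110,20),(17,255,255)); m[235:]=0; m[:, :270]=0;m[:,350:]=0
L=[];R=[];far=[]
for r in range(180,212):
    c=np.where(m[r])[0]; L.append((c.min(),r));R.append((c.max()+1,r))
for c in range(294,330): far.append((c,np.where(m[:,c])[0].min()))
for n,P in (('L',L),('R',R),('far',far)):
    X=np.array([onz(j,p,.048)[:2] for p in P]); vx,vy,x0,y0=cv2.fitLine(X.astype(np.float32),cv2.DIST_HUBER,0,.0005,.0005).ravel()
    print(n,np.degrees(np.arctan2(vy,vx)),x0,y0)
print(np.array([onz(j,p,.048)[:2] for p in ((289,173.5),(334.5,172))]))
for p in ((229,48),(236,267)): print('kerf',onz(j,p,.018))
```

```text
b [ 0.5471 -0.1516  0.0334] [ 0.5429 -0.1865  0.0359] aL [0.5702 0.0305 0.0475]
L -5.625841 0.53339785 -0.15045455
R -5.480544 0.53065026 -0.1855764
far 81.30534 0.6588195 -0.18566912
[[ 0.5497 -0.1534]
 [ 0.5458 -0.1862]]
kerf [ 0.6446 -0.1222  0.018 ]
kerf [ 0.4693 -0.0888  0.018 ]
```

```bash
python3 -m pendant '{"increments":[{"fingers":87,"slide":[4,5,-25],"roll":2.2},{"fingers":70,"slide":[0,0,-30],"roll":0},{"fingers":65,"slide":[0,0,-30],"roll":0},{"fingers":65,"slide":[0,0,-20],"roll":0},{"fingers":65,"slide":[0,0,0],"roll":0},{"fingers":25,"slide":[0,0,0],"roll":0},{"fingers":25,"slide":[0,0,0],"roll":0},{"fingers":25,"slide":[0,0,0],"roll":0},{"fingers":25,"slide":[0,0,0],"roll":0},{"fingers":25,"slide":[0,0,20],"roll":0}]}' 15
python3 - <<'E'
from h import *
T,S=camera_info('top'),camera_info('scene')
for n in ('top','scene'):
    i,im=snap(n); hsv=cv2.cvtColor(im,cv2.COLOR_RGB2HSV); m=cv2.inRange(hsv,(108,150,50),(125,255,255))
    cs,_=cv2.findContours(m,cv2.RETR_EXTERNAL,cv2.CHAIN_APPROX_NONE); c=max(cs,key=cv2.contourArea); print(n,cv2.boundingRect(c),cv2.fitEllipse(c))
E
```

```text
t: 4.0
ee_pos: [0.5219, -0.1673, 0.044]
tcp_rot: [[0.994, -0.114, -0.003], [-0.114, -0.994, 0.001], [-0.003, -0.001, -1.0]]
ft_force: [-0.8, 0.3, 0.1]
grip_width: 0.0359
finger_force: 15.0
top (423, 191, 47, 43) ((446.2267761230469, 212.46446228027344), (41.85586929321289, 45.05942916870117), 83.60733032226562)
scene (213, 249, 38, 42) ((232.56060791015625, 269.2789611816406), (37.52577590942383, 40.99531555175781), 164.56797790527344)
```

```bash
python3 -m pendant '{"increments":[{"fingers":25,"slide":[0,0,45],"roll":0},{"fingers":25,"slide":[-2,-20,45],"roll":0},{"fingers":25,"slide":[-3,-55,20],"roll":0},{"fingers":25,"slide":[-3,-55,0],"roll":0},{"fingers":25,"slide":[-3,-55,0],"roll":0},{"fingers":25,"slide":[-2,-50,0],"roll":0},{"fingers":25,"slide":[-2,-29,0],"roll":0},{"fingers":25,"slide":[0,0,-30],"roll":0},{"fingers":25,"slide":[0,0,-30],"roll":0},{"fingers":25,"slide":[0,0,0],"roll":0}]}'
python3 - <<'E'
from h import *
i,im=snap('wrist','w4'); im2=snap('top')[1]; im3=snap('scene')[1]
cv2.imwrite('pics/c4.png',np.hstack([cv2.resize(im2[160:270,390:520],None,fx=3,fy=3),cv2.resize(im3[210:320,170:300],None,fx=3,fy=3)])[:,:,::-1])
E
```

```text
t: 5.35
ee_pos: [0.5066, -0.4306, 0.092]
tcp_rot: [[0.993, -0.114, -0.004], [-0.114, -0.993, 0.003], [-0.005, -0.003, -1.0]]
ft_force: [0.2, -0.3, -0.6]
grip_width: 0.036
finger_force: 15.0
```

View pics/c4.png

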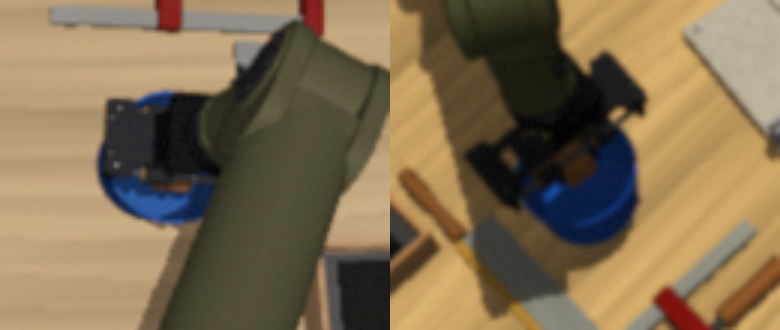

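Top and scene crops show the gripper with offcut b centred over the tub (rim around (150,160) in the left crop), with clearance all round. I'll release it there.

```bash
python3 -m pendant '{"increments":[{"fingers":62,"slide":[0,0,0],"roll":0},{"fingers":62,"slide":[0,0,0],"roll":0},{"fingers":62,"slide":[0,0,40],"roll":0},{"fingers":62,"slide":[2,20,40],"roll":0},{"fingers":87,"slide":[5,60,0],"roll":0},{"fingers":87,"slide":[5,60,0],"roll":0},{"fingers":87,"slide":[5,60,0],"roll":0},{"fingers":87,"slide":[5,60,0],"roll":0},{"fingers":87,"slide":[5,60,0],"roll":0},{"fingers":87,"slide":[5,60,0],"roll":0}]}'
python3 -m pendant '{"increments":[{"fingers":87,"slide":[4,40,-10],"roll":0},{"fingers":87,"slide":[2,20,-20],"roll":0},{"fingers":87,"slide":[0,0,-10],"roll":0},{"fingers":87,"slide":[0,0,0],"roll":0},{"fingers":87,"slide":[0,0,0],"roll":0},{"fingers":87,"slide":[0,0,0],"roll":0},{"fingers":87,"slide":[0,0,0],"roll":0},{"fingers":87,"slide":[0,0,0],"roll":0},{"fingers":87,"slide":[0,0,0],"roll":0},{"fingers":87,"slide":[0,0,0],"roll":0}]}'
python3 - <<'E'
from h import *; import pickle
j,im=snap('wrist','w5'); s=state(); print(s['t'],s['ee_pos'],np.degrees(np.arctan2(*s['tcp_rot'][[1,0],0])))
pickle.dump(j,open('w5.pkl','wb'));np.save('w5.npy',im)
hsv=cv2.cvtColor(im,cv2.COLOR_RGB2HSV); m=cv2.inRange(hsv,(5,110,20),(17,255,255)); m[233:]=0
uv=proj(j,(.5436,.0145,.048)); print(uv)
n,l,st,ce=cv2.connectedComponentsWithStats(m); k=[k for k in range(1,n) if st[k,4]>1000 and abs(ce[k][0]-uv[0])<60]; print([st[q] for q in k]); m=(l==k[0])
r0,c0,w,h=st[k[0]][1],st[k[0]][0],st[k[0]][2],st[k[0]][3]
L=[];R=[];far=[(c,np.where(m[:,c])[0].min()) for c in range(c0+8,c0+w-8)]
for r in range(r0+10,r0+40):
    c=np.where(m[r])[0]; L.append((c.min(),r));R.append((c.max()+1,r))
for n,P in (('L',L),('R',R),('far',far)):
    X=np.array([onz(j,p,.048)[:2] for p in P]); vx,vy,x0,y0=cv2.fitLine(X.astype(np.float32),cv2.DIST_HUBER,0,.0005,.0005).ravel()
    print(n,np.degrees(np.arctan2(vy,vx)),x0,y0)
E
```

```text
t: 6.75
ee_pos: [0.5406, -0.0499, 0.1755]
tcp_rot: [[0.993, -0.114, 0.002], [-0.114, -0.993, -0.001], [0.002, 0.001, -1.0]]
ft_force: [0.3, 0.9, 0.1]
grip_width: 0.0865
finger_force: 0.0
t: 8.0
ee_pos: [0.5463, 0.0083, 0.1346]
tcp_rot: [[0.994, -0.114, -0.0], [-0.114, -0.994, -0.0], [-0.0, 0.0, -1.0]]
ft_force: [0.2, -0.0, -0.4]
grip_width: 0.0872
finger_force: 0.0
8.05 [0.5463 0.0083 0.1346] -6.531926734253068
[313.4979 211.1518]
[array([ 286,  172,   48,   61, 2770], dtype=int32)]
L -8.026459 0.5531171 0.033570852
R -8.531913 0.5524531 -0.0016906837
far 80.99286 0.5735792 0.01410055
```

View pics/w5.png

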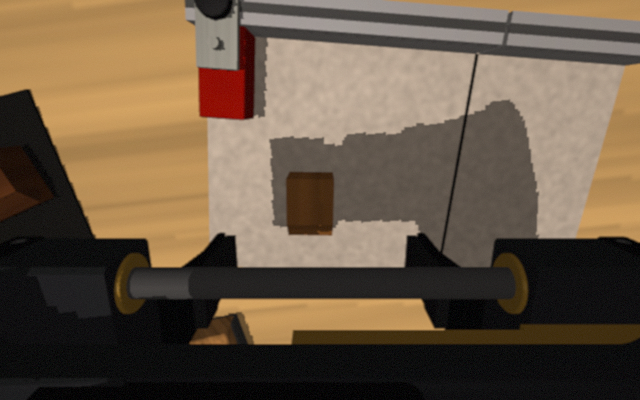

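Offcut a is centred at (310,203) between the open fingers, with the stop block at (226,92) clear of them. Its measured yaw is about -8.5°, centred near (0.547, 0.0165).

```bash
python3 -m pendant '{"increments":[{"fingers":87,"slide":[1,8,-25],"roll":-2},{"fingers":70,"slide":[0,0,-30],"roll":0},{"fingers":65,"slide":[0,0,-30],"roll":0},{"fingers":65,"slide":[0,0,-24],"roll":0},{"fingers":65,"slide":[0,0,0],"roll":0},{"fingers":25,"slide":[0,0,0],"roll":0},{"fingers":25,"slide":[0,0,0],"roll":0},{"fingers":25,"slide":[0,0,0],"roll":0},{"fingers":25,"slide":[0,0,0],"roll":0},{"fingers":25,"slide":[0,0,20],"roll":0}]}' 15
python3 -m pendant '{"increments":[{"fingers":25,"slide":[0,0,45],"roll":0},{"fingers":25,"slide":[-2,-40,45],"roll":0},{"fingers":25,"slide":[-5,-58,20],"roll":0},{"fingers":25,"slide":[-5,-58,0],"roll":0},{"fingers":25,"slide":[-5,-58,0],"roll":0},{"fingers":25,"slide":[-5,-58,0],"roll":0},{"fingers":25,"slide":[-5,-58,0],"roll":0},{"fingers":25,"slide":[-5,-58,0],"roll":0},{"fingers":25,"slide":[-5,-40,0],"roll":0},{"fingers":25,"slide":[-3,-19,0],"roll":0}]}'
```

```text
t: 9.3
ee_pos: [0.5459, 0.0162, 0.0451]
tcp_rot: [[0.989, -0.148, -0.003], [-0.148, -0.989, 0.0], [-0.003, 0.0, -1.0]]
ft_force: [-0.2, -0.5, -0.2]
grip_width: 0.0358
finger_force: 15.0
t: 10.55
ee_pos: [0.5062, -0.4336, 0.1565]
tcp_rot: [[0.988, -0.152, 0.0], [-0.152, -0.988, -0.001], [0.0, 0.001, -1.0]]
ft_force: [-0.4, 0.9, -1.4]
grip_width: 0.0358
finger_force: 15.0
```

```bash
python3 -m pendant '{"increments":[{"fingers":25,"slide":[0,0,-30],"roll":0},{"fingers":25,"slide":[0,0,-32],"roll":0},{"fingers":25,"slide":[0,0,0],"roll":0},{"fingers":62,"slide":[0,0,0],"roll":0},{"fingers":62,"slide":[0,0,0],"roll":0},{"fingers":62,"slide":[0,0,50],"roll":0},{"fingers":62,"slide":[2,20,50],"roll":0},{"fingers":87,"slide":[4,58,5],"roll":9},{"fingers":87,"slide":[4,58,0],"roll":9},{"fingers":87,"slide":[4,58,0],"roll":9}]}'
python3 -m pendant '{"increments":[{"fingers":87,"slide":[4,58,0],"roll":9},{"fingers":87,"slide":[4,58,0],"roll":9},{"fingers":87,"slide":[4,58,0],"roll":9},{"fingers":87,"slide":[4,58,0],"roll":9},{"fingers":87,"slide":[4,58,0],"roll":9},{"fingers":87,"slide":[4,58,0],"roll":9},{"fingers":87,"slide":[4,58,0],"roll":9},{"fingers":87,"slide":[4,58,0],"roll":9},{"fingers":87,"slide":[4,58,0],"roll":9},{"fingers":87,"slide":[6,60,0],"roll":9}]}'
python3 - <<'E'
from h import *; import pickle
state(); 
snap('top','top6')
i,im=snap('wrist','w6'); s=state(); print(s['t'],s['ee_pos'],np.degrees(np.arctan2(*s['tcp_rot'][[1,0],0])),s['qpos'])
pickle.dump(i,open('w6.pkl','wb'));np.save('w6.npy',im)
t=cv2.imread('pics/top6.png'); w=cv2.imread('pics/w6.png')
cv2.imwrite('pics/c6.png',np.vstack([w,cv2.resize(t[150:270,250:500],None,fx=1.6,fy=1.6)[:, :640] if 0 else cv2.copyMakeBorder(cv2.resize(t[155:255,270:500],None,fx=2,fy=2),0,0,0,180,0)]))
E
```

```text
t: 11.8
ee_pos: [0.5221, -0.2349, 0.2005]
tcp_rot: [[0.947, 0.322, 0.003], [0.322, -0.947, -0.002], [0.002, 0.003, -1.0]]
ft_force: [1.0, 1.2, -0.0]
grip_width: 0.0832
finger_force: 0.0
t: 13.05
ee_pos: [0.5642, 0.3468, 0.2002]
tcp_rot: [[-0.32, 0.947, 0.003], [0.947, 0.32, 0.0], [-0.001, 0.003, -1.0]]
ft_force: [1.3, -0.9, -0.1]
grip_width: 0.087
finger_force: 0.0
13.15 [0.5598 0.3544 0.1994] 109.1902487791628 [  4.8239  30.3999 -55.7067  81.655   24.6993  80.7141 -31.7913]
```

View pics/c6.png

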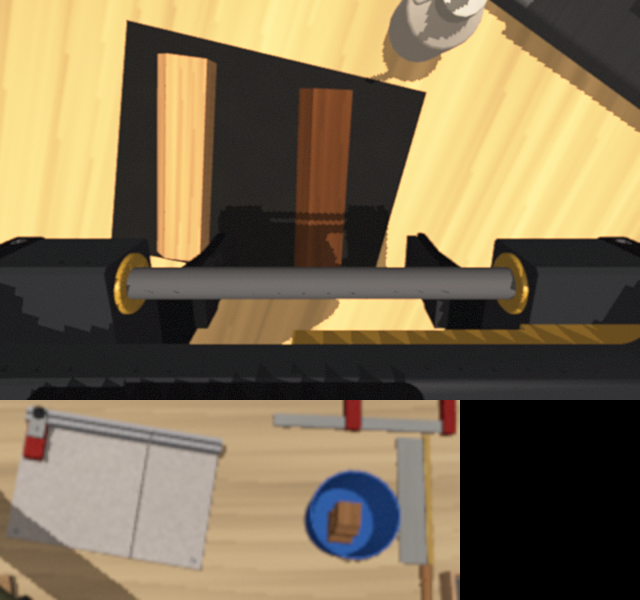

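The upper panel shows the dark blank running from (300,88)/(352,90) down to about (300..345,265) on the mat, with the pale spare at (185,155) and the bottle at the top right. The lower panel shows both offcuts in the tub and a clear board. I'll fit the blank's edges.

```bash
cat >> h.py <<'E'
def fit(P): 
    vx,vy,x,y=cv2.fitLine(np.array(P,np.float32),cv2.DIST_HUBER,0,.0005,.0005).ravel(); return np.array([vx,vy]),np.array([x,y])
def blank(j,im,rows,urng,zt,zl,ztop_end=None):
    hsv=cv2.cvtColor(im,cv2.COLOR_RGB2HSV); m=cv2.inRange(hsv,(0,100,35),(18,255,255)); m[:,:urng[0]]=0;m[:,urng[1]:]=0
    m=cv2.morphologyEx(m,cv2.MORPH_CLOSE,np.ones((5,5)))
    L=[];R=[]
    for r in range(*rows):
        c=np.where(m[r])[0]; L.append((c.min(),r));R.append((c.max()+1,r))
    E=[(c,np.where(m[:,c])[0].min()) for c in range(int(np.median([p[0] for p in L]))+12,int(np.median([p[0] for p in R]))-8)]
    print('px L',L[0],L[-1],'R',R[0],R[-1],'E',E[0],E[-1])
    f=lambda P,z:fit([onz(j,p,z)[:2] for p in P])
    out={}
    for n,P,z in (('L',L,zl),('R',R,zt),('E',E,zt)):
        d,p=f(P,z); out[n]=(d,p); print(n,np.degrees(np.arctan2(d[1],d[0]))%180,p)
    return out,(L[0],R[0],E)
E
python3 - <<'E'
from h import *; import pickle
j=pickle.load(open('w6.pkl','rb'));im=np.load('w6.npy')
o,_=blank(j,im,(95,200),(280,375),.033,.019)
dR,pR=o['R'];dL,pL=o['L']; 
if dR[1]<0:dR=-dR
y=dR; x=np.array([y[1],-y[0]]); print('width',(pR-pL)@x,'yaw',np.degrees(np.arctan2(x[1],x[0])))
pE=o['E'][1]; c=pR+y*((pE-pR)@y-.1)-x*.025; print('centre',c)
E
```

```text
px L (np.int64(298), 95) (np.int64(295), 199) R (np.int64(353), 95) (np.int64(346), 199) E (309, np.int64(63)) (341, np.int64(71))
L 106.963036 [0.5278 0.3827]
R 106.92341 [0.5761 0.4014]
E 7.959575 [0.5292 0.4618]
width 0.051570352 yaw 16.923403
centre [0.5604 0.3668]
```

Run:
```python
from h import *; import pickle
j=pickle.load(open('w6.pkl','rb'));im=np.load('w6.npy')
g=im[80:100,310:342].astype(int).sum(2).mean(1); print(g.round())
y=np.array([np.cos(np.radians(106.94)),np.sin(np.radians(106.94))]);x=np.array([y[1],-y[0]])
for r in (88,89,90):
    e=onz(j,(325,r),.033)[:2]; p=np.array([.5761,.4014]); print(r,e,p+y*((e-p)@y-.1)-x*.025)
print(state()['ee_pos'])
```

```text
[115. 115. 115. 116. 114. 115. 114. 123. 161. 208. 231. 236. 235. 234.
 235. 235. 234. 234. 235. 233.]
88 [0.5353 0.4447] [0.5658 0.3495]
89 [0.5356 0.4439] [0.566  0.3487]
90 [0.5359 0.4431] [0.5663 0.3478]
[0.5598 0.3544 0.1994]
```

```bash
python3 -m pendant '{"increments":[{"fingers":87,"slide":[6,-6,-20],"roll":-2.2},{"fingers":87,"slide":[0,0,-25],"roll":0},{"fingers":87,"slide":[0,0,-20],"roll":0},{"fingers":87,"slide":[0,0,0],"roll":0},{"fingers":87,"slide":[0,0,0],"roll":0},{"fingers":87,"slide":[0,0,0],"roll":0},{"fingers":87,"slide":[0,0,0],"roll":0},{"fingers":87,"slide":[0,0,0],"roll":0},{"fingers":87,"slide":[0,0,0],"roll":0},{"fingers":87,"slide":[0,0,0],"roll":0}]}'
python3 - <<'E'
from h import *; import pickle
i=pickle.load(open('w6.pkl','rb'))
j,im=snap('wrist','w7'); s=state(); print(s['t'],s['ee_pos'],np.degrees(np.arctan2(*s['tcp_rot'][[1,0],0])))
pickle.dump(j,open('w7.pkl','wb'));np.save('w7.npy',im)
o,q=blank(j,im,(90,200),(260,390),.033,.019)
e=proj(j,(.5356,.4439,.033)); print(e); g=im[:,int(e[0])-12:int(e[0])+12].astype(int).sum(2).mean(1); k=int(e[1]); print(k,g[k-10:k+12].round())
# square-edge heights: square (right) edge line, two views: sweep height until both views agree
for z in (.018,.025,.033,.041):
    A=fit([onz(i,p,z)[:2] for p in ((353,95),(346,199))]);B=[onz(j,p,z)[:2] for p in (q[1],)]
    d=A[0]; n=np.array([d[1],-d[0]]); print(z,((B[0]-A[1])@n)*1e3)
E
```

```text
t: 14.4
ee_pos: [0.5693, 0.3393, 0.1336]
tcp_rot: [[-0.28, 0.96, 0.0], [0.96, 0.28, -0.0], [-0.0, 0.0, -1.0]]
ft_force: [-0.2, 0.2, 0.1]
grip_width: 0.0872
finger_force: 0.0
14.45 [0.5693 0.3393 0.1335] 106.2638670029558
px L (np.int64(283), 90) (np.int64(287), 199) R (np.int64(351), 90) (np.int64(350), 199) E (297, np.int64(25)) (341, np.int64(32))
L 106.795296 [0.5309 0.3725]
R 106.86292 [0.5785 0.3924]
E 7.698248 [0.5339 0.4598]
[315.0817  52.6103]
52 [113. 113. 113. 114. 114. 116. 113. 114. 114. 142. 197. 237. 245. 244.
 244. 243. 244. 243. 243. 244. 242. 243.]
0.018 0.20465389695676547
0.025 0.16010569099956362
0.033 0.10902875851389765
0.041 0.05808991538504531
```

```bash
python3 -m pendant '{"increments":[{"fingers":87,"slide":[-4,10,-26],"roll":0.6},{"fingers":87,"slide":[0,0,-35],"roll":0},{"fingers":87,"slide":[0,0,-35],"roll":0},{"fingers":87,"slide":[0,0,-30],"roll":0},{"fingers":87,"slide":[0,0,0],"roll":0},{"fingers":40,"slide":[0,0,0],"roll":0},{"fingers":40,"slide":[0,0,0],"roll":0},{"fingers":40,"slide":[0,0,0],"roll":0},{"fingers":40,"slide":[0,0,0],"roll":0},{"fingers":40,"slide":[0,0,0],"roll":0}]}' 30
```

```text
t: 15.7
ee_pos: [0.565, 0.3491, 0.0077]
tcp_rot: [[-0.29, 0.957, -0.0], [0.957, 0.29, -0.0], [-0.0, -0.001, -1.0]]
ft_force: [-0.4, -0.5, 1.3]
grip_width: 0.0495
finger_force: 30.0
```

Run:
```python
from h import *; import pickle
for n,cols,r0 in (('w2',list(range(180,296))+list(range(312,410)),120),('w5',list(range(285,465))+list(range(485,600)),100)):
    j=pickle.load(open(n+'.pkl','rb'));im=np.load(n+'.npy').astype(int).sum(2)
    if n=='w2': r0=105
    P=[]
    for c in cols:
        col=im[:r0,c]; r=r0-5
        while col[r]>330 and r>5: r-=1
        P.append((c,r+.5))
    P=np.array(P,float); 
    d,p=fit([onz(j,q,.018)[:2] for q in P]); d=d*np.sign(d[1])
    print(n,P[0],P[-1],'fence yaw',np.degrees(np.arctan2(-d[0],d[1])),p, 'x at y=.04:',p[0]+d[0]/d[1]*(.04-p[1]),'x at -.2',p[0]+d[0]/d[1]*(-.2-p[1]))
    rgb=np.load(n+'.npy'); hsv=cv2.cvtColor(rgb,cv2.COLOR_RGB2HSV); m=cv2.inRange(hsv,(0,170,60),(4,255,255))|cv2.inRange(hsv,(172,170,40),(180,255,255)); m[140:]=0
    Q=[]
    ys,xs=np.where(m); print('red',xs.min(),xs.max(),ys.min(),ys.max())
    for r in range(ys.max()-45,ys.max()-3): 
        c=np.where(m[r])[0]
        if len(c): Q.append((c.max()+1,r))
    print(Q[0],Q[-1]); d,p=fit([onz(j,q,.018)[:2] for q in Q]); d*=np.sign(d[0]); print('stop yaw',np.degrees(np.arctan2(d[1],d[0])),p,'y at x=.672',p[1]+d[1]/d[0]*(.672-p[0]))
```

```text
w2 [180.   65.5] [409.   72.5] fence yaw -10.689695 [ 0.6544 -0.0703] x at y=.04: 0.67519563 x at -.2 0.6298919
red 121 165 62 120
(np.int64(160), 75) (np.int64(164), 116)
stop yaw -8.062283 [0.6442 0.0531] y at x=.672 0.04920793
w5 [285.   38.5] [599.   63.5] fence yaw -10.687044 [ 0.6497 -0.0943] x at y=.04: 0.67506015 x at -.2 0.62976784
red 199 253 27 118
(np.int64(253), 73) (np.int64(248), 114)
stop yaw -11.478546 [0.6353 0.0529] y at x=.672 0.04549206
```

```bash
python3 -m pendant '{"increments":[{"fingers":40,"slide":[0,0,30],"roll":0},{"fingers":40,"slide":[0,0,50],"roll":0},{"fingers":40,"slide":[0,-15,45],"roll":0},{"fingers":40,"slide":[4,-40,0],"roll":-3.6},{"fingers":40,"slide":[6,-56,0],"roll":-4},{"fingers":40,"slide":[6,-56,0],"roll":-4},{"fingers":40,"slide":[6,-56,0],"roll":-4},{"fingers":40,"slide":[6,-56,0],"roll":-4},{"fingers":40,"slide":[4,-56,0],"roll":-4},{"fingers":40,"slide":[4,-45,0],"roll":-4}]}'
python3 -m pendant '{"increments":[{"fingers":40,"slide":[0,-19,0],"roll":0},{"fingers":40,"slide":[0,0,0],"roll":0},{"fingers":40,"slide":[0,0,-20],"roll":0},{"fingers":40,"slide":[0,0,-20],"roll":0},{"fingers":40,"slide":[0,0,-10],"roll":0},{"fingers":40,"slide":[0,0,0],"roll":0},{"fingers":40,"slide":[0,0,0],"roll":0},{"fingers":40,"slide":[0,0,0],"roll":0},{"fingers":40,"slide":[0,0,0],"roll":0},{"fingers":40,"slide":[0,0,0],"roll":0}]}'
python3 - <<'E'
from h import *; import pickle
j,im=snap('wrist','w8'); s=state(); print(s['t'],s['ee_pos'],np.degrees(np.arctan2(*s['tcp_rot'][[1,0],0])))
pickle.dump(j,open('w8.pkl','wb'));np.save('w8.npy',im)
E
```

```text
t: 16.95
ee_pos: [0.6008, -0.034, 0.132]
tcp_rot: [[0.191, 0.982, -0.001], [0.982, -0.191, -0.001], [-0.001, -0.001, -1.0]]
ft_force: [0.4, 0.1, -2.0]
grip_width: 0.0498
finger_force: 30.0
t: 18.2
ee_pos: [0.6015, -0.0499, 0.0829]
tcp_rot: [[0.186, 0.982, 0.0], [0.982, -0.186, -0.0], [-0.0, 0.001, -1.0]]
ft_force: [-0.3, -0.1, -3.0]
grip_width: 0.0498
finger_force: 30.0
18.25 [ 0.6015 -0.0499  0.0828] 79.25326114221974
```

View pics/w8.png

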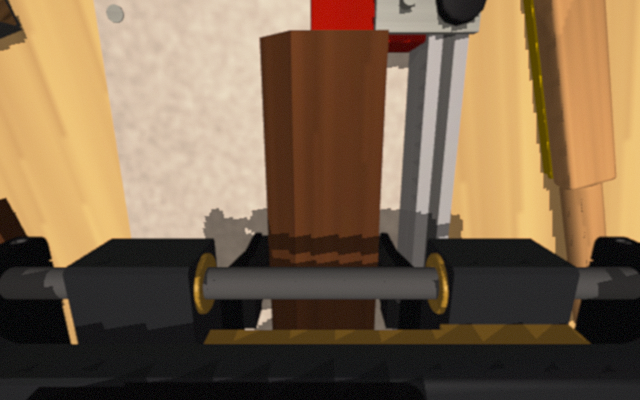

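The wrist view shows the blank hanging above the board, its left end edge running from (262,38) to (387,31), just short of the red stop (311..376, rows 0..29). The fence is to its right at about column 425. I'll check the end position numerically, then lower.

```bash
python3 - <<'E'
from h import *; import pickle
j=pickle.load(open('w8.pkl','rb')); yb=np.array([.1855,.9826]);xb=np.array([.9826,-.1855]);S=np.array([.6748,.044])
f=lambda p,z:((onz(j,p,z)[:2]-S)@xb,(onz(j,p,z)[:2]-S)@yb)
print('end',f((292,30.5),.108),f((387,31),.108)); print('edge low',f((380,235),.108))
print('tcp',((np.array([.6015,-.0499])-S)@xb,(np.array([.6015,-.0499])-S)@yb))
print('stop top near edge',f((311,29),.054),f((376,29),.054))
E
python3 -m pendant '{"increments":[{"fingers":40,"slide":[0,0,-20],"roll":0},{"fingers":40,"slide":[0,0,-20],"roll":0},{"fingers":40,"slide":[0,0,-10],"roll":0},{"fingers":40,"slide":[0,0,-6],"roll":0},{"fingers":40,"slide":[0,0,-4],"roll":0},{"fingers":40,"slide":[0,0,0],"roll":0},{"fingers":40,"slide":[0,0,0],"roll":0},{"fingers":40,"slide":[0,0,0],"roll":0},{"fingers":40,"slide":[0,0,0],"roll":0},{"fingers":40,"slide":[0,0,0],"roll":0}]}'
```

```text
end (np.float64(-0.06432412970934313), np.float64(-0.006041622412562298)) (np.float64(-0.029552693397963323), np.float64(-0.006230842544190782))
edge low (np.float64(-0.028510817062139274), np.float64(-0.08589928219914932))
tcp (np.float64(-0.05460612999999992), np.float64(-0.10586328999999998))
stop top near edge (np.float64(-0.05868160312917064), np.float64(0.005347949285310197)) (np.float64(-0.025518656081412013), np.float64(0.005326856575670497))
t: 19.5
ee_pos: [0.6016, -0.0498, 0.0228]
tcp_rot: [[0.186, 0.982, 0.001], [0.982, -0.186, -0.0], [-0.0, 0.001, -1.0]]
ft_force: [-0.5, -0.3, -1.6]
grip_width: 0.0501
finger_force: 30.0
```

```bash
python3 -m pendant '{"increments":[{"fingers":40,"slide":[0.4,2,0],"roll":0},{"fingers":40,"slide":[0.4,2,0],"roll":0},{"fingers":40,"slide":[0.2,1,0],"roll":0},{"fingers":40,"slide":[0.2,1,0],"roll":0},{"fingers":40,"slide":[0.1,0.5,0],"roll":0},{"fingers":40,"slide":[0.1,0.5,0],"roll":0},{"fingers":40,"slide":[0,0,0],"roll":0},{"fingers":40,"slide":[0,0,0],"roll":0},{"fingers":40,"slide":[0,0,0],"roll":0},{"fingers":40,"slide":[0,0,0],"roll":0}]}'
```

```text
t: 20.75
ee_pos: [0.6024, -0.0451, 0.0227]
tcp_rot: [[0.187, 0.982, -0.001], [0.982, -0.187, -0.003], [-0.003, -0.0, -1.0]]
ft_force: [-1.3, -6.7, 2.8]
grip_width: 0.0498
finger_force: 30.0
```

```bash
python3 -m pendant '{"increments":[{"fingers":62,"slide":[-0.2,-1.5,0],"roll":0},{"fingers":62,"slide":[0,0,0],"roll":0},{"fingers":62,"slide":[0,0,0],"roll":0},{"fingers":62,"slide":[0,0,30],"roll":0},{"fingers":62,"slide":[0,0,50],"roll":0},{"fingers":87,"slide":[-10,1.5,20],"roll":-10},{"fingers":87,"slide":[-15,2,0],"roll":-10},{"fingers":87,"slide":[-20,2,0],"roll":-10},{"fingers":87,"slide":[0,2,0],"roll":-10},{"fingers":87,"slide":[0,0,0],"roll":-10}]}'
python3 -m pendant '{"increments":[{"fingers":87,"slide":[0,0,0],"roll":-10},{"fingers":87,"slide":[0,0,0],"roll":-10},{"fingers":87,"slide":[0,0,0],"roll":-10},{"fingers":87,"slide":[0,0,0],"roll":-10},{"fingers":87,"slide":[0,0,0],"roll":0},{"fingers":87,"slide":[0,0,0],"roll":0},{"fingers":87,"slide":[0,0,0],"roll":0},{"fingers":87,"slide":[0,0,0],"roll":0},{"fingers":87,"slide":[0,0,0],"roll":0},{"fingers":87,"slide":[0,0,0],"roll":0}]}'
python3 - <<'E'
from h import *; import pickle
j,im=snap('wrist','w9'); s=state(); print(s['t'],s['ee_pos'],np.degrees(np.arctan2(*s['tcp_rot'][[1,0],0])),s['qpos'])
pickle.dump(j,open('w9.pkl','wb'));np.save('w9.npy',im)
E
```

```text
t: 22.0
ee_pos: [0.5574, -0.0359, 0.1228]
tcp_rot: [[0.875, 0.485, 0.001], [0.485, -0.875, 0.0], [0.001, 0.0, -1.0]]
ft_force: [0.7, -0.3, -0.7]
grip_width: 0.0873
finger_force: 0.0
t: 23.25
ee_pos: [0.5576, -0.0368, 0.1226]
tcp_rot: [[0.983, -0.186, -0.0], [-0.186, -0.983, -0.0], [-0.0, 0.0, -1.0]]
ft_force: [1.1, -0.4, -0.4]
grip_width: 0.0869
finger_force: 0.0
23.3 [ 0.5575 -0.0368  0.1226] -10.729724411833912 [  31.649    14.4758  -34.7837  102.4131    8.9914   65.8833 -106.7029]
```

View pics/w9.png

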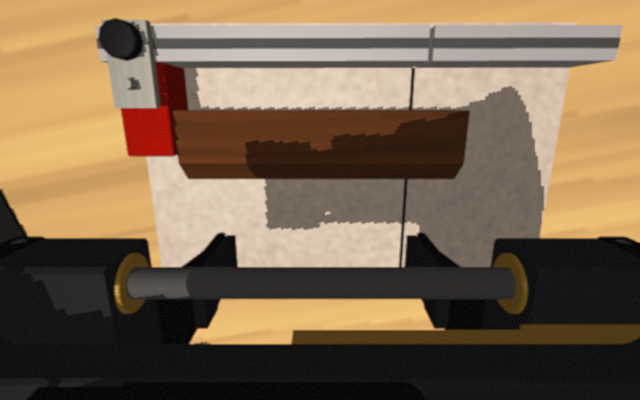

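The wrist view shows the blank lying flat and butted against the stop at (175,130), with its square edge at row 108 parallel to the fence base at row 66. The remaining gap is about 30 mm. Next I push it forward below the bevel with both fingertips.

```bash
python3 -m pendant '{"increments":[{"fingers":87,"slide":[0,0,-35],"roll":0},{"fingers":87,"slide":[0,0,-35],"roll":0},{"fingers":87,"slide":[0,0,-20],"roll":0},{"fingers":87,"slide":[0,0,-8],"roll":0},{"fingers":87,"slide":[0,0,0],"roll":0},{"fingers":87,"slide":[4.9,-0.9,0],"roll":0},{"fingers":87,"slide":[4.9,-0.9,0],"roll":0},{"fingers":87,"slide":[4.9,-0.9,0],"roll":0},{"fingers":87,"slide":[4.9,-0.9,0],"roll":0},{"fingers":87,"slide":[4.9,-0.9,0],"roll":0}]}'
python3 -m pendant '{"increments":[{"fingers":87,"slide":[3.9,-0.7,0],"roll":0},{"fingers":87,"slide":[2,-0.4,0],"roll":0},{"fingers":87,"slide":[2,-0.4,0],"roll":0},{"fingers":87,"slide":[1,-0.2,0],"roll":0},{"fingers":87,"slide":[1,-0.2,0],"roll":0},{"fingers":87,"slide":[1,-0.2,0],"roll":0},{"fingers":87,"slide":[1,-0.2,0],"roll":0},{"fingers":87,"slide":[0,0,0],"roll":0},{"fingers":87,"slide":[0,0,0],"roll":0},{"fingers":87,"slide":[0,0,0],"roll":0}]}'
```

```text
t: 24.55
ee_pos: [0.5822, -0.0413, 0.0246]
tcp_rot: [[0.983, -0.186, -0.0], [-0.186, -0.983, -0.0], [-0.0, 0.0, -1.0]]
ft_force: [-2.4, -0.0, 1.2]
grip_width: 0.0871
finger_force: 1.2
t: 25.8
ee_pos: [0.5942, -0.0436, 0.0247]
tcp_rot: [[0.982, -0.186, 0.0], [-0.186, -0.982, -0.0], [0.001, 0.0, -1.0]]
ft_force: [-1.1, 0.2, 0.6]
grip_width: 0.0873
finger_force: 0.2
```

```bash
python3 -m pendant '{"increments":[{"fingers":87,"slide":[1,-0.2,0],"roll":0},{"fingers":87,"slide":[1,-0.2,0],"roll":0},{"fingers":87,"slide":[1,-0.2,0],"roll":0},{"fingers":87,"slide":[1,-0.2,0],"roll":0},{"fingers":87,"slide":[0,0,0],"roll":0},{"fingers":87,"slide":[0,0,0],"roll":0},{"fingers":87,"slide":[0,0,0],"roll":0},{"fingers":87,"slide":[0,0,0],"roll":0},{"fingers":87,"slide":[0,0,0],"roll":0},{"fingers":87,"slide":[0,0,0],"roll":0}]}'
```

```text
t: 27.05
ee_pos: [0.5962, -0.044, 0.0244]
tcp_rot: [[0.983, -0.186, -0.004], [-0.186, -0.983, -0.0], [-0.004, 0.001, -1.0]]
ft_force: [-6.4, 1.1, 4.4]
grip_width: 0.0868
finger_force: 3.3
```

Run:
```python
from h import *; import pickle
j,im=snap('wrist','w10'); pickle.dump(j,open('w10.pkl','wb'));np.save('w10.npy',im)
S=np.array([.6748,.044]);yb=np.array([.1855,.9826]);xb=np.array([.9826,-.1855])
P=lambda a,b,z:proj(j,[*(S+a*xb+b*yb),z])
for a in (-.008,-.02,-.032):
    u=P(a,0,.048); print('end row',a,u); r=int(round(u[1])); c=int(round(u[0])); print([tuple(int(v) for v in im[r,k]) for k in range(c-14,c+10,2)])
for b in (-.03,-.1,-.17):
    u=P(0,b,.048); print('fence col',b,u); r=int(round(u[1])); c=int(round(u[0])); print([tuple(int(v) for v in im[k,c]) for k in range(r-8,r+10,2)])
```

```text
end row -0.008 [ 72.9383 158.8188]
[(108, 23, 18), (107, 21, 20), (101, 15, 8), (98, 19, 10), (85, 13, 4), (84, 11, 14), (84, 16, 14), (85, 20, 21), (80, 14, 5), (102, 56, 32), (113, 64, 36), (116, 65, 40)]
end row -0.02 [ 78.5661 187.5842]
[(104, 12, 1), (123, 18, 8), (168, 25, 16), (140, 21, 13), (98, 14, 11), (83, 14, 15), (82, 15, 12), (82, 17, 11), (79, 23, 19), (104, 58, 30), (125, 71, 38), (126, 72, 39)]
end row -0.032 [ 83.9441 215.0725]
[(204, 28, 14), (203, 30, 20), (182, 23, 10), (150, 25, 18), (110, 19, 16), (85, 16, 17), (81, 13, 4), (84, 18, 18), (81, 19, 13), (95, 52, 27), (129, 73, 40), (129, 76, 42)]
fence col -0.03 [144.081  138.8739]
[(237, 231, 225), (236, 230, 225), (237, 231, 225), (237, 231, 226), (228, 217, 208), (131, 81, 57), (127, 74, 42), (127, 72, 40), (127, 72, 39)]
fence col -0.1 [319.0963 138.8415]
[(240, 232, 228), (239, 232, 229), (239, 232, 229), (241, 234, 231), (217, 194, 186), (121, 71, 44), (124, 71, 40), (124, 72, 42), (126, 73, 44)]
fence col -0.17 [493.9954 138.8091]
[(227, 221, 214), (228, 221, 217), (213, 204, 195), (128, 122, 117), (98, 87, 81), (62, 36, 22), (60, 37, 22), (55, 30, 12), (59, 34, 20)]
```

Run:
```python
from h import *; import pickle
j=pickle.load(open('w10.pkl','rb'));im=np.load('w10.npy').astype(int)
S=np.array([.6748,.044]);yb=np.array([.1855,.9826]);xb=np.array([.9826,-.1855])
P=lambda a,b,z:proj(j,[*(S+a*xb+b*yb),z])
for a in (-.02,-.026,-.032,-.036):
    u=P(a,0,.048);t=P(a,0,.054); r=int(round(u[1])); row=im[r]
    brown=[k for k in range(60,110) if row[k,1]>42][0]
    red=[k for k in range(brown,50,-1) if row[k,0]>115][0] if True else 0
    print(a,'predicted stop-top',t[0],'blank end if butted',u[0],'seen',red,brown,'px/mm',(P(a,-.01,.048)[0]-u[0])/10)
```

```text
-0.02 predicted stop-top 68.25170306981995 blank end if butted 78.56614770022632 seen 72 83 px/mm 2.406946109385035Traceback (most recent call last):
  File "<stdin>", line 8, in <module>
IndexError: list index out of range
```

```bash
python3 -m pendant '{"increments":[{"fingers":87,"slide":[-4.9,0.9,0],"roll":0},{"fingers":87,"slide":[-4.9,0.9,0],"roll":0},{"fingers":87,"slide":[0,0,0],"roll":0},{"fingers":87,"slide":[0,0,15],"roll":0},{"fingers":87,"slide":[0,0,12],"roll":0},{"fingers":87,"slide":[0,0,0],"roll":0},{"fingers":87,"slide":[0,0,0],"roll":0},{"fingers":87,"slide":[0,0,0],"roll":0},{"fingers":87,"slide":[0,0,0],"roll":0},{"fingers":87,"slide":[0,0,0],"roll":0}]}'
```

```text
t: 28.35
ee_pos: [0.588, -0.0425, 0.0513]
tcp_rot: [[0.982, -0.186, -0.001], [-0.186, -0.982, 0.0], [-0.001, 0.0, -1.0]]
ft_force: [-0.8, 0.1, -0.3]
grip_width: 0.0871
finger_force: 0.0
```

```bash
python3 -m pendant '{"increments":[{"fingers":87,"slide":[3.6,-0.7,0],"roll":0},{"fingers":87,"slide":[3.6,-0.7,0],"roll":0},{"fingers":87,"slide":[2,-0.4,-2],"roll":0},{"fingers":87,"slide":[2,-0.4,-2],"roll":0},{"fingers":87,"slide":[2,-0.4,-2],"roll":0},{"fingers":87,"slide":[1.5,-0.3,-1.5],"roll":0},{"fingers":87,"slide":[1.5,-0.3,-1.5],"roll":0},{"fingers":87,"slide":[1,-0.2,-1],"roll":0},{"fingers":87,"slide":[0,0,0],"roll":0},{"fingers":87,"slide":[0,0,0],"roll":0}]}'
```

```text
t: 29.6
ee_pos: [0.6049, -0.0458, 0.0418]
tcp_rot: [[0.983, -0.186, -0.001], [-0.186, -0.983, -0.0], [-0.001, 0.0, -1.0]]
ft_force: [-3.2, 1.1, 5.3]
grip_width: 0.0871
finger_force: 3.1
```

```bash
python3 -m pendant '{"increments":[{"fingers":87,"slide":[1,0,-0.6],"roll":0},{"fingers":87,"slide":[1,0,-0.6],"roll":0},{"fingers":87,"slide":[1,0,-0.6],"roll":0},{"fingers":87,"slide":[1,0,-0.6],"roll":0},{"fingers":87,"slide":[1,0,-0.6],"roll":0},{"fingers":87,"slide":[0,0,0],"roll":0},{"fingers":87,"slide":[0,0,0],"roll":0},{"fingers":87,"slide":[0,0,0],"roll":0},{"fingers":87,"slide":[0,0,0],"roll":0},{"fingers":87,"slide":[0,0,0],"roll":0}]}'
```

```text
t: 30.85
ee_pos: [0.6056, -0.0458, 0.0412]
tcp_rot: [[0.982, -0.186, -0.011], [-0.187, -0.982, -0.002], [-0.01, 0.004, -1.0]]
ft_force: [-21.5, -0.4, 30.3]
grip_width: 0.0868
finger_force: 18.1
```

```bash
python3 -m pendant '{"increments":[{"fingers":87,"slide":[0.5,0,0.3],"roll":0},{"fingers":87,"slide":[0.5,0,0.3],"roll":0},{"fingers":87,"slide":[0.5,0,0.3],"roll":0},{"fingers":87,"slide":[0,0,0],"roll":0},{"fingers":87,"slide":[0,0,0],"roll":0},{"fingers":87,"slide":[0,0,0],"roll":0},{"fingers":87,"slide":[0,0,0],"roll":0},{"fingers":87,"slide":[0,0,0],"roll":0},{"fingers":87,"slide":[0,0,0],"roll":0},{"fingers":87,"slide":[0,0,0],"roll":0}]}'
python3 - <<'E'
from h import *; import pickle
j,im=snap('wrist','w11'); print(state()['ft_force']); im=im.astype(int)
S=np.array([.6748,.044]);yb=np.array([.1855,.9826]);xb=np.array([.9826,-.1855])
P=lambda a,b,z:proj(j,[*(S+a*xb+b*yb),z])
for a in (-.012,-.02):
    u=P(a,0,.048);t=P(a,0,.054);r=int(round(u[1]));c=int(u[0]); print(r,t[0],u[0],[(k,int(im[r,k,0]),int(im[r,k,1])) for k in range(c-14,c+10)] if r<235 else '')
for b in (-.02,-.06,-.1,-.14,-.18):
    u=P(0,b,.048); r=int(u[1]);c=int(round(u[0])); print(b,u,[(k,int(im[k,c,1])) for k in range(r-3,r+6)])
E
```

```text
t: 32.1
ee_pos: [0.6056, -0.0459, 0.0412]
tcp_rot: [[0.982, -0.187, -0.014], [-0.187, -0.982, -0.002], [-0.013, 0.005, -1.0]]
ft_force: [-23.5, 0.4, 28.7]
grip_width: 0.0867
finger_force: 18.3
[-23.275   -0.363   27.7457]
183 94.78371033394048 103.00534679339077 [(89, 105, 20), (90, 105, 17), (91, 105, 16), (92, 105, 20), (93, 105, 18), (94, 103, 16), (95, 112, 14), (96, 125, 17), (97, 128, 21), (98, 111, 17), (99, 90, 14), (100, 82, 17), (101, 81, 19), (102, 79, 14), (103, 80, 17), (104, 80, 13), (105, 76, 18), (106, 68, 32), (107, 76, 46), (108, 99, 58), (109, 111, 63), (110, 114, 65), (111, 115, 68), (112, 115, 66)]
200 98.04965667108023 106.03924687198162 [(92, 105, 16), (93, 102, 13), (94, 105, 20), (95, 102, 15), (96, 110, 13), (97, 135, 22), (98, 158, 20), (99, 159, 23), (100, 140, 20), (101, 118, 21), (102, 94, 20), (103, 83, 14), (104, 78, 10), (105, 78, 12), (106, 79, 13), (107, 79, 11), (108, 79, 22), (109, 86, 40), (110, 109, 61), (111, 120, 69), (112, 124, 71), (113, 123, 69), (114, 123, 70), (115, 123, 69)]
-0.02 [142.5448 157.2038] [(154, 225), (155, 224), (156, 226), (157, 227), (158, 216), (159, 164), (160, 103), (161, 68), (162, 69)]
-0.06 [230.9157 157.0665] [(154, 233), (155, 234), (156, 234), (157, 235), (158, 224), (159, 156), (160, 88), (161, 66), (162, 70)]
-0.1 [319.1052 156.9294] [(153, 228), (154, 227), (155, 228), (156, 228), (157, 230), (158, 211), (159, 133), (160, 50), (161, 30)]
-0.14 [407.1138 156.7926] [(153, 119), (154, 117), (155, 117), (156, 119), (157, 113), (158, 95), (159, 59), (160, 33), (161, 34)]
-0.18 [494.942  156.6561] [(153, 112), (154, 114), (155, 112), (156, 113), (157, 104), (158, 80), (159, 46), (160, 34), (161, 37)]
```

```bash
python3 -m pendant '{"increments":[{"fingers":87,"slide":[0.5,0,0.4],"roll":0},{"fingers":87,"slide":[0.5,0,0.4],"roll":0},{"fingers":87,"slide":[0.5,0,0.4],"roll":0},{"fingers":87,"slide":[0,0,0.3],"roll":0},{"fingers":87,"slide":[0,0,0],"roll":0},{"fingers":87,"slide":[0,0,0],"roll":0},{"fingers":87,"slide":[0,0,0],"roll":0},{"fingers":87,"slide":[0,0,0],"roll":0},{"fingers":87,"slide":[0,0,0],"roll":0},{"fingers":87,"slide":[0,0,0],"roll":0}]}'
```

```text
t: 33.4
ee_pos: [0.6056, -0.0459, 0.0414]
tcp_rot: [[0.982, -0.186, -0.017], [-0.186, -0.982, -0.002], [-0.016, 0.005, -1.0]]
ft_force: [-24.2, 0.0, 24.7]
grip_width: 0.0871
finger_force: 16.9
```

Forward push is 24 N and down push is 25 N. The pose is steady, so I'm handing in.

```bash
python3 -c "
from cell import *
print(close_job())"
```

```text
the job is handed in; nothing more can be done
None
```

I handed the job in at 33.4 s: both offcuts are in the tub, and the dark blank is held on the board against the fence and stop by a diagonal push of about 24 N forward and 25 N down; flushness at the fence rests on contact force, because the final picture couldn't rule out a gap under about 1.4 mm.

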